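# Scan the bin label on the pantry turntable

## Task

Turn the pantry turntable until the grey bin with the barcode label stands over the red mark at the front of its base. Then pick up the handset scanner from its black pad, aim the window under its nose square at the middle of the label from about 6 cm away and hold it steady there for about two seconds. Finally lay the scanner gently back flat on its pad, lengthwise, window down, leaving the turntable as set and the cups, plates and spice jar undisturbed.

Things in the scene. Friction and masses are not known exactly. Their poses are not given: they have to be found in the camera images.
- susan_base: fixed black base of the turntable on the worktop, a disc 240 mm across and 12 mm high; origin at the centre of its underside, on the turning axis. A tongue with a red mark on top sticks out of its front along the base's own -x axis, the mark 164 to 198 mm from the axis, at 10 mm height. The base may be turned a little from where the robot looks.
- turntable (a joint): angle of the turntable about the base's vertical axis, rad, growing anticlockwise seen from above; 0 when the labelled grey bin stands exactly over the red mark. It starts 0.6 to 1.4 rad off, turns freely past 0 (no stop or click) and stays where it is left; light friction, about 0.1 N m.
- turntable_grip (a point): point to grip on the dark wooden bar at the top of the turntable's centre post, on the turning axis, 245 mm above the worktop. The bar is 70 mm long, 16 mm wide and 36 mm high (222 to 258 mm above the worktop); its length runs along the line from the axis to the labelled bin, so it turns with the board: it lies along the base's x axis turned by the joint angle.
- label: white barcode label 45 by 66 mm with black bars, on the sloping lid of the grey bin; origin at its middle, 90 mm from the turning axis and 154 mm above the worktop. Its z axis points straight out of the label, leaning 27 degrees from vertical, outward away from the turning axis; x points up the slope, y is level (the 66 mm direction, across the bars).
- scanner: yellow and black handset scanner, 160 mm long, about 0.16 kg; origin at the middle of its underside, x along it towards the nose, z up out of its back. Yellow handle 36 mm wide and 28 mm high from x = -80 to 30 mm; black head 46 mm wide and 30 mm high from x = 30 to 80 mm with a red button on top. Balances 6 mm ahead of the origin. Starts flat on the pad, window down, lengthwise.
- scanner_window (a point): middle of the red window on the underside of the scanner's head, 55 mm ahead of the scanner's origin; it looks straight out of the underside, along the scanner's -z axis.
- scanner_focus (a point): the point 60 mm in front of the window on its line of sight: to read, it must lie on the middle of the label.
- pad: fixed black rubber pad, 210 by 90 mm and 5 mm thick, with yellow lines along its long edges; origin at the centre of its underside, x along its length.
- cups: stack of clear cups, 77 mm across and 144 mm high, origin under its centre; bystander
- plates: stack of blue and white plates, 150 mm across and 43 mm high, origin under its centre; bystander
- jar: spice jar with a black lid, 46 mm across and 92 mm high, origin under its centre; bystander
- turntable_board (a point): centre of the top of the turning round board, 320 mm across, 24 mm above the worktop. Fixed to it stand three bins 120 degrees apart (grey with the label, green, terracotta), each 94 mm wide, from 40 to 140 mm off the axis, its sloping lid rising from 129 mm above the worktop at the outer edge to 179 mm at the inner edge.

How it is judged (in metres and radians):
On the way, in this order (a step that is already met when the one before it is completed fails the run):
1. the labelled bin stands over the red mark (turntable within 0.15 rad of 0) and at rest (value of joint turntable between -0.15 and 0.15 rad and velocity of joint turntable between -0.1 and 0.1 rad/s), for 0.3 s.
2. the held scanner is aimed and still for 1.2 s: focus within 20 mm of the label's middle, within 0.17 rad of square, under 20 mm/s and 0.15 rad/s, the bin still over the mark (distance between scanner_focus and label below 0.02 m and angle between the z axis of scanner and the z axis of label, either way round below 0.17 rad and linear speed of scanner below 0.02 m/s and angular speed of scanner below 0.15 rad/s and contact force between the fingers and scanner above 0.5 N and value of joint turntable between -0.15 and 0.15 rad), for 1.2 s.
At the end, for the whole second after the job is handed in: The scanner lies at rest flat on its pad, window down (tilt under 0.1 rad), its origin within 35 mm along and 27 mm across of the pad's centre, its length within 0.35 rad of the pad's, nose either way; the turntable rests within 0.15 rad of 0, the labelled bin over the red mark (all of step 1 and x of scanner in the frame of pad between -0.035 and 0.035 m and y of scanner in the frame of pad between -0.027 and 0.027 m and z of scanner in the frame of pad between 0.002 and 0.009 m and angle between the x axis of scanner and the x axis of pad, either way round below 0.35 rad and angle between scanner's own z axis and vertical below 0.1 rad and linear speed of scanner below 0.02 m/s); the robot touches nothing.
It fails at once if the cups are shifted more than 30 mm or tipped (distance of cups from where it was at the start of the episode above 0.03 m or angle between cups's own z axis and vertical above 0.3 rad).
It fails at once if the plates are shifted more than 30 mm or tipped (distance of plates from where it was at the start of the episode above 0.03 m or angle between plates's own z axis and vertical above 0.3 rad).
It fails at once if the spice jar is shifted more than 30 mm or tipped (distance of jar from where it was at the start of the episode above 0.03 m or angle between jar's own z axis and vertical above 0.3 rad).
It fails at once if the scanner is dropped (falls free of the fingers faster than 0.6 m/s) (contact force between the fingers and scanner below 0.1 N and linear speed of scanner above 0.6 m/s).
It also fails if it takes over 70 s, if anything falls off the work surface, if the arm or the gripper's body presses on something with over 40 N, if the wrist force passes 120 N, or if a joint passes its speed limit or range.

## Robot

A 6-joint arm with a two-finger parallel gripper is mounted at the origin on the work surface. World frame = base frame: x ahead of the robot, y to its left, z up, the work surface at z = 0. Lengths are in m, angles in degrees, forces in N, time in s.
With the tool pointing down it reaches from about 0.325 to 0.775 m from the base axis. Payload 9.3 kg.
Tool frame: the origin (TCP) lies at the very end of the fingers, on their centre line; the grasp point (between the pads) lies manip.grip_point_offset behind it (manip.grip_point_offset is the distance from the TCP to the grasp point, in m); z points along the fingers, y is the line along which they close (so a half turn about z gives the same grasp; the last joint's range is limited). The gripper opens to 85 mm and grips with 20 to 120 N. Pads are 22 mm wide; open, the fingers measure 114 mm over their backs; the gripper's body (76 mm by 85 mm) begins 54 mm behind the grasp point. The pads swing forward as they close: fully open they stand 13 mm farther back than shut.
Start: joints at [-79.103, 14.817, 1.232, 76.415, 0, 81.257], TCP at [0.185, -0.518, 0.231] pointing down, gripper open.
Joint ranges: [-174.27, 174.27], [-52.1, 104.24], [-59.71, 78.15], [-110.17, 111.67], [-87.03, 83.33], [-180, 180]. Speed limits (degrees/s): [127.2, 127.2, 159.86, 180, 180, 180].

## Interface

Orientations are given as [roll, pitch, yaw] about the fixed x, y, z axes, in that order (R = Rz(yaw) Ry(pitch) Rx(roll)).
In Python, from station import manip gives the robot as it stands.
- The arm moves only by the shell command python3 nudge.py 'ROWS' [FORCE]. ROWS is a JSON list of rows, 1 to 12 of them, each of 7 numbers: a rotation vector rx, ry, rz in degrees, then dx, dy, dz in m, then the finger opening in m; each row is the pose to reach, as a shift and turn from the pose commanded when the command began, along the tool's axes at that moment; what a row does not reach only later rows make up. A row lasts 1/10 s, in which the tool goes at most 0.05 m and 8.59 degrees, less where a joint would pass 70% of its speed; a pose out of reach is approached as far as the arm can. The fingers move at their own pace and stop on an object; FORCE is the grip in N (left out, the last holds). Time passes only in rows, so rows that do not move let the fingers close. It prints the time, the measured TCP pose, the force, the opening and the grip force at its end.
- manip.state(): the state, without advancing time (a new reading comes with each control period).
- manip.camera(name): name is "scene" or "side" or "wrist"; returns the picture (384x512x3 uint8, red, green, blue); there is no depth.
- manip.calibration(name): a dict with "intrinsics" (3x3 intrinsics, pixels), "dist_coeffs" ([k1, k2, p1, p2, k3] as OpenCV has them; the pictures are not rectified), "eye" and "rotation" of the camera in the world. Camera axes: x right, y up, looking along -z (the intrinsics and any distortion apply to the point x, -y, -z); pixel columns grow to the right and rows downward; lengths in m; the calibration is good to about 2 mm. A picture is of the moment at which its call begins: read the wrist's pose just before it. calibration takes no time and is no camera call; for the wrist camera it gives the pose at the moment of the call.
- manip.hand_in(): hands the job in; it is judged then, once.
The state is a dict: "time": time; "q": joint angles; "joint_vel": joint speeds; "tau": joint torques, N m; "ee_pos": TCP position; "tcp_rot": TCP orientation; "ft_force": force on the tool from outside, world axes, zero at the start; "torque": the same for the moment, N m; "grip_width": finger opening in m; "grasp_force": force on a finger pad.
Only numpy, scipy, OpenCV 4.12 (cv2) and the standard library are available. Lean on these libraries where they do the work, as an engineer would, in place of code of your own. Each camera call takes 0.05 s, during which the arm holds its last target. There are 200 camera calls.

## Working session

There is one attempt and no reset: what is moved stays moved. The work goes in short steps, Python scripts to look and compute and a shell command to move; the robot and the scene stay as the last step left them, time stands still between calls to the robot, and variables do not carry over. Pictures are saved under pics/ and viewed, at most 10 in all, crops included, and the job is handed in when it is done.

```bash
ls; mkdir -p pics
python3 - <<'E'
from station import manip
import cv2,numpy as np
s=manip.state();print(s, manip.grip_point_offset)
ims=[]
for n in("scene","side","wrist"):
    c=manip.calibration(n);print(n,c)
    im=manip.camera(n);cv2.imwrite(f"pics/{n}0.png",im[:,:,::-1])
E
```

```text
nudge.py
pics
station.py
{'time': 0.0, 'q': array([-7.91016231e+01,  1.48510274e+01,  1.18708586e+00,  7.64137341e+01,
        1.38650115e-03,  8.12581362e+01]), 'joint_vel': array([ 0.0457652 ,  0.0545554 , -0.0207856 , -0.03387669, -0.07910984,
       -0.07360168]), 'tau': array([ 6.44298671e-04, -5.55642378e+01,  3.44526136e+01,  1.36479919e-02,
       -1.54485870e-04, -6.20417381e-06]), 'ee_pos': array([ 0.184823  , -0.51771112,  0.23064528]), 'tcp_rot': array([-1.79923437e+02, -1.31757706e-02,  1.96402310e+01]), 'ft_force': array([-0.12922161,  0.86059042,  1.03536657]), 'torque': array([-0.03323207, -0.0371938 ,  0.02309305]), 'grasp_force': 0.0, 'grip_width': 0.08565940629765263} 0.0187
scene {'intrinsics': array([[363.58184839,   0.        , 261.13061935],
       [  0.        , 363.58184839, 187.35807105],
       [  0.        ,   0.        ,   1.        ]]), 'dist_coeffs': array([-0.09035908,  0.        ,  0.        ,  0.        ,  0.        ]), 'eye': array([0.82376991, 0.26438725, 1.12870955]), 'rotation': array([ 17.30011898,   0.13464108, 125.37762562])}
side {'intrinsics': array([[421.95889707,   0.        , 257.53080824],
       [  0.        , 421.95889707, 191.91444434],
       [  0.        ,   0.        ,   1.        ]]), 'dist_coeffs': array([-0.09358341,  0.        ,  0.        ,  0.        ,  0.        ]), 'eye': array([0.21858097, 0.30748663, 1.3587227 ]), 'rotation': array([ 1.94097878e+01, -2.56075813e-02, -1.25544058e+02])}
wrist {'intrinsics': array([[283.34221452,   0.        , 252.47593889],
       [  0.        , 283.34221452, 194.9797439 ],
       [  0.        ,   0.        ,   1.        ]]), 'dist_coeffs': array([-0.00994122,  0.        ,  0.        ,  0.        ,  0.        ]), 'eye': array([ 0.2485604 , -0.49564856,  0.37309201]), 'rotation': array([-1.56056326e+01,  3.44406382e-02, -7.03167530e+01])}
```

View pics/scene0.png

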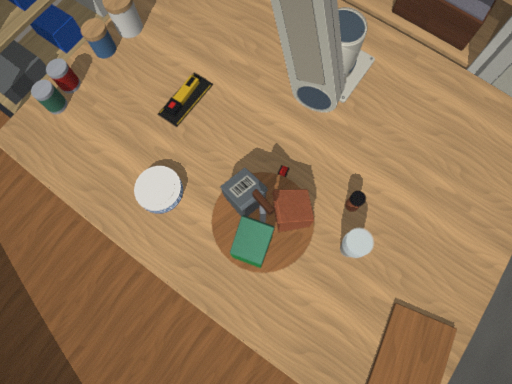

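View pics/side0.png

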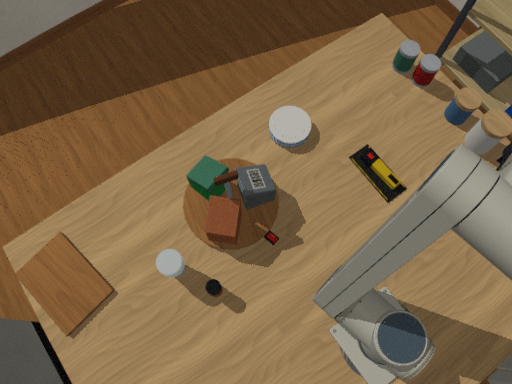

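The scene view shows the bar at about (262,203), label (243,186), red mark (283,171), and the pad with scanner at (186,98), red button and nose towards (172,105). In the side view the bar is at (226,178), label (257,179), mark (271,237), and pad (378,173).

```bash
cat > h.py <<'E'
import cv2,numpy as np
from scipy.spatial.transform import Rotation as R
from station import manip
def rot(e): return R.from_euler('xyz',e,degrees=True).as_matrix()
def rays(c,px):
    p=cv2.undistortPoints(np.array(px,float).reshape(-1,1,2),c['intrinsics'],c['dist_coeffs']).reshape(-1,2)
    d=np.c_[p[:,0],-p[:,1],-np.ones(len(p))]@rot(c['rotation']).T
    return np.array(c['eye']),d
def plane(c,px,z):
    e,d=rays(c,px); return e+d*((z-e[2])/d[:,2])[:,None]
def tri(c1,p1,c2,p2):
    e1,d1=rays(c1,[p1]);e2,d2=rays(c2,[p2]);d1,d2=d1[0],d2[0]
    t=np.linalg.lstsq(np.c_[d1,-d2],e2-e1,rcond=None)[0]
    a,b=e1+t[0]*d1,e2+t[1]*d2
    return (a+b)/2,np.linalg.norm(a-b)
def proj(c,P):
    q=(np.atleast_2d(P)-c['eye'])@rot(c['rotation']); q=q*[1,-1,-1]
    return cv2.projectPoints(q,np.zeros(3),np.zeros(3),c['intrinsics'],c['dist_coeffs'])[0].reshape(-1,2)
def blobs(mask,roi,amin=8):
    x0,y0,x1,y1=roi; m=np.zeros(mask.shape,np.uint8); m[y0:y1,x0:x1]=mask[y0:y1,x0:x1]
    n,l,s,c=cv2.connectedComponentsWithStats(m)
    return sorted([(int(s[i,4]),c[i].round(1),l==i) for i in range(1,n) if s[i,4]>=amin],key=lambda t:-t[0])
E
cat > m1.py <<'E'
from h import *
C={n:manip.calibration(n) for n in("scene","side")}
I={n:cv2.imread(f"pics/{n}0.png") for n in C}
roi={"scene":dict(tt=(205,150,320,275),pad=(150,62,222,135)),"side":dict(tt=(175,145,290,255),pad=(340,135,415,208))}
P={}
for n in C:
    hsv=cv2.cvtColor(I[n],cv2.COLOR_BGR2HSV);h,s,v=[hsv[...,i].astype(int) for i in range(3)]
    red=((h<6)|(h>174))&(s>190)&(v>110)
    white=(s<50)&(v>170)
    dark=(v<100)&(s>90)&((h<15)|(h>170))
    yel=(h>20)&(h<35)&(s>190)&(v>120)
    black=(v<70)
    for k,m,r in(("mark",red,"tt"),("label",white,"tt"),("bar",dark,"tt"),("button",red,"pad"),("yel",yel,"pad"),("black",black,"pad")):
        b=blobs(m.astype(np.uint8),roi[n][r]);print(n,k,[(a,tuple(c)) for a,c,_ in b[:4]])
    m=np.zeros(h.shape,np.uint8);x0,y0,x1,y1=roi[n]["pad"];m[y0:y1,x0:x1]=((black|yel|red))[y0:y1,x0:x1]
    m=cv2.morphologyEx(m,cv2.MORPH_CLOSE,np.ones((3,3)))
    ct=max(cv2.findContours(m,0,2)[0],key=cv2.contourArea).reshape(-1,2)
    w=plane(C[n],ct,.005)[:,:2];rr=cv2.minAreaRect((w*1000).astype(np.float32));print(n,"pad",rr)
E
python3 m1.py
```

```text
scene mark [(34, (np.float64(282.8), np.float64(170.3)))]
scene label []
scene bar [(742, (np.float64(271.3), np.float64(192.7))), (53, (np.float64(255.2), np.float64(213.8))), (9, (np.float64(280.4), np.float64(167.9)))]
scene button [(27, (np.float64(171.6), np.float64(104.6)))]
scene yel [(194, (np.float64(184.3), np.float64(91.2)))]
scene black [(683, (np.float64(183.9), np.float64(102.6))), (30, (np.float64(189.9), np.float64(81.2)))]
scene pad ((426.08203125, -351.914306640625), (204.5635528564453, 87.07671356201172), 0.4527595341205597)
side mark [(9, (np.float64(272.6), np.float64(235.7)))]
side label []
side bar [(1366, (np.float64(242.4), np.float64(218.0))), (13, (np.float64(222.7), np.float64(195.8)))]
side button [(26, (np.float64(370.2), np.float64(155.7)))]
side yel [(251, (np.float64(383.9), np.float64(170.8)))]
side black [(788, (np.float64(375.2), np.float64(172.7))), (43, (np.float64(392.7), np.float64(178.5))), (8, (np.float64(379.2), np.float64(192.5)))]
side pad ((422.07977294921875, -351.66961669921875), (88.25118255615234, 208.41705322265625), 89.97222900390625)
```

Run:
```python
from h import *
a=cv2.imread("pics/scene0.png")[155:235,210:310];b=cv2.imread("pics/side0.png")[150:250,190:290]
a=cv2.resize(a,(400,320),interpolation=0);b=cv2.resize(b,(400,400),interpolation=0)
o=np.zeros((400,800,3),np.uint8);o[:320,:400]=a;o[:,400:]=b
cv2.imwrite("pics/crop1.png",o)
```

```text
(no output)
```

View pics/crop1.png

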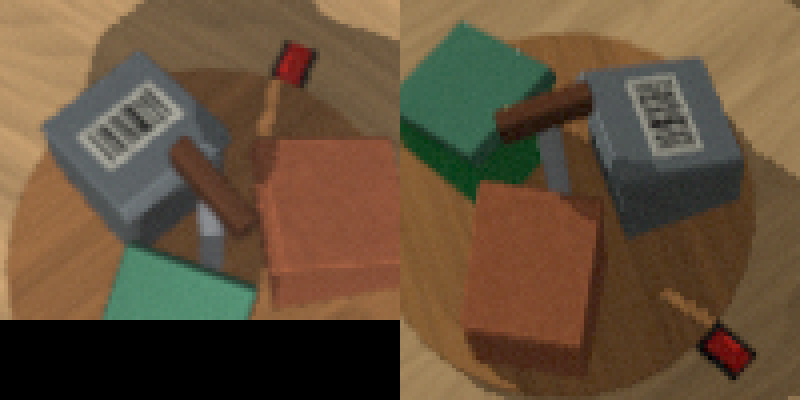

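The crop (4x) shows the label at scene (242.7,186.0), side (257.2,178.7), the bar at scene (263.4,201.1), side (226.2,178.0), and the mark at scene (283.4,170.6), side (271.7,237.9).

```bash
cat > m2.py <<'E'
from h import *
C={n:manip.calibration(n) for n in("scene","side")}
I={n:cv2.imread(f"pics/{n}0.png") for n in C}
man={"scene":dict(label=(242.4,185.8),bar=(263.3,201),mark=(283.2,170.5)),"side":dict(label=(257,178.6),bar=(226.1,177.8),mark=(271.5,237.8))}
sil={}
for n in C:
    hsv=cv2.cvtColor(I[n],cv2.COLOR_BGR2HSV)
    h,s,v=[hsv[...,i].astype(int) for i in range(3)]
    x,y=map(int,man[n]["label"]); b=blobs(((s<40)&(v>130)).astype(np.uint8),(x-14,y-14,x+14,y+14),4)
    m=np.zeros(h.shape,np.uint8)
    for a in b: m|=a[2].astype(np.uint8)
    r=cv2.minAreaRect(np.argwhere(m)[:,::-1].astype(np.float32));print(n,"label",r,len(b))
    man[n]["label2"]=r[0]
    r=[t for t in blobs((((h<6)|(h>174))&(s>150)&(v>60)).astype(np.uint8),(int(man[n]["mark"][0])-9,int(man[n]["mark"][1])-9,int(man[n]["mark"][0])+9,int(man[n]["mark"][1])+9))][0]
    man[n]["mark2"]=r[1];print("mark",r[0],r[1], plane(C[n],[r[1]],.01))
for k in("label","label2","bar","mark","mark2"):
    print(k,tri(C["scene"],man["scene"][k],C["side"],man["side"][k]))
    z={"l":.154,"b":.245,"m":.01}[k[0]]
    print("   ",[plane(C[n],[man[n][k]],z)[0].round(4) for n in C])
E
python3 m2.py
```

```text
scene label ((241.982666015625, 185.97793579101562), (12.075601577758789, 24.151203155517578), 51.8427734375) 1
mark 59 [283.1 170.4] [[0.45224158 0.08549881 0.01      ]]
side label ((255.55477905273438, 177.9794464111328), (20.95036506652832, 11.821155548095703), 69.44395446777344) 3
mark 60 [271.6 237.3] [[0.4501764  0.08475715 0.01      ]]
label (array([0.60228008, 0.03686951, 0.1454995 ]), np.float64(0.0044832041299351765))
    [array([0.6043, 0.0411, 0.154 ]), array([0.5998, 0.0365, 0.154 ])]
label2 (array([0.60477465, 0.03908984, 0.15137107]), np.float64(0.0015104480993790794))
    [array([0.6054, 0.0405, 0.154 ]), array([0.604 , 0.0389, 0.154 ])]
bar (array([0.6255814 , 0.1269285 , 0.24014585]), np.float64(0.0018462595456145386))
    [array([0.6267, 0.1286, 0.245 ]), array([0.6239, 0.1268, 0.245 ])]
mark (array([0.45014525, 0.08491581, 0.0033897 ]), np.float64(1.6274309537356085e-05))
    [array([0.4523, 0.086 , 0.01  ]), array([0.449, 0.086, 0.01 ])]
mark2 (array([0.45086775, 0.08446758, 0.0059356 ]), np.float64(0.0007530944055298041))
    [array([0.4522, 0.0855, 0.01  ]), array([0.4502, 0.0848, 0.01  ])]
```

```bash
cat > plan.py <<'E'
from h import *
def rel(pos,eul):
    s=manip.state();R0=rot(s['tcp_rot']);D=R0.T@rot(eul)
    rv=np.degrees(R.from_matrix(D).as_rotvec());d=R0.T@(np.array(pos)-s['ee_pos'])
    print("t",round(s['time'],2),"q",s['q'].round(1),"pos",s['ee_pos'].round(4),"eul",s['tcp_rot'].round(1))
    print(" rv",rv.round(2)," d",d.round(4),"n",max(np.linalg.norm(d)/.05,np.linalg.norm(rv)/8.59).round(1))
A=np.array([.626,.1275]);M=np.array([.4515,.085])
phi=np.degrees(np.arctan2(*(A-M)[::-1]))
E
python3 - <<'E'
from plan import *
print(phi)
C={n:manip.calibration(n) for n in("scene","side")}
print("button",tri(C["scene"],(171.6,104.6),C["side"],(370.2,155.7)))
print("yel",tri(C["scene"],(184.3,91.2),C["side"],(383.9,170.8)))
for n,p in(("cups",[(357,243),(171,263)]),("jar",[(357,199),(214,287)]),("plates",[(158,189),(290,126)])):
    print(n,tri(C["scene"],p[0],C["side"],p[1]))
rel((.626,.1275,.36),(180,0,120))
E
```

```text
13.68806273327194
button (array([ 0.48064602, -0.36149425,  0.02851539]), np.float64(2.499788694471554e-05))
yel (array([ 0.41089157, -0.36569659,  0.02011243]), np.float64(0.0031977325533471177))
cups (array([0.54375353, 0.39326156, 0.10933776]), np.float64(0.0030377578784428006))
jar (array([0.41713242, 0.32862207, 0.06778103]), np.float64(0.0038843577233064717))
plates (array([ 0.73963609, -0.20798027,  0.01461524]), np.float64(0.001327195883875054))
t 0.15 q [-79.1  14.8   1.2  76.4  -0.   81.3] pos [ 0.1848 -0.5178  0.2308] eul [-179.9   -0.    19.6]
 rv [-4.0000e-02 -6.0000e-02 -1.0036e+02]  d [ 0.6324 -0.4596 -0.1286] n 15.8
```

```bash
python3 nudge.py '[[0,0,-8,0,0,-0.05,0.085],[0,0,-16,0,0,-0.1,0.085],[0,0,-24,0.03,-0.02,-0.128,0.085],[0,0,-100,0.632,-0.46,-0.128,0.085],[0,0,-100,0.632,-0.46,-0.128,0.085],[0,0,-100,0.632,-0.46,-0.128,0.085],[0,0,-100,0.632,-0.46,-0.128,0.085],[0,0,-100,0.632,-0.46,-0.128,0.085],[0,0,-100,0.632,-0.46,-0.128,0.085],[0,0,-100,0.632,-0.46,-0.128,0.085],[0,0,-100,0.632,-0.46,-0.128,0.085],[0,0,-100,0.632,-0.46,-0.128,0.085]]'; python3 -c "
from plan import *
rel((.626,.1275,.36),(180,0,120))
rel((.626,.1275,.30),(180,0,255.9))"
```

```text
time: 1.35
ee_pos: [0.46, -0.1148, 0.3593]
tcp_rot: [180.0, 0.0, 120.0]
ft_force: [-0.1, -1.1, -0.5]
grip_width: 0.0847
grasp_force: 0.0
t 1.35 q [-24.2   6.9   9.5  92.6  -0.   35.8] pos [ 0.46   -0.1148  0.3593] eul [180.   0. 120.]
 rv [ 0.01  0.01 -0.01]  d [ 0.1269  0.2649 -0.0007] n 5.9
t 1.35 q [-24.2   6.9   9.5  92.6  -0.   35.8] pos [ 0.46   -0.1148  0.3593] eul [180.   0. 120.]
 rv [-1.0000e-02  1.0000e-02 -1.3591e+02]  d [0.127  0.2649 0.0593] n 15.8
```

```bash
python3 nudge.py '[[0,0,-100,0.127,0.265,0,0.085],[0,0,-100,0.127,0.265,0,0.085],[0,0,-100,0.127,0.265,0,0.085],[0,0,-100,0.127,0.265,0,0.085],[0,0,-100,0.127,0.265,0,0.085],[0,0,-100,0.127,0.265,0,0.085],[0,0,-100,0.127,0.265,0,0.085],[0,0,-100,0.127,0.265,0,0.085],[0,0,-100,0.127,0.265,0,0.085],[0,0,-100,0.127,0.265,0,0.085],[0,0,-100,0.127,0.265,0,0.085],[0,0,-100,0.127,0.265,0,0.085]]'; python3 nudge.py '[[0,0,-35.9,0,0,0,0.085],[0,0,-35.9,0,0,0.03,0.085],[0,0,-35.9,0,0,0.03,0.085],[0,0,-35.9,0,0,0.03,0.085],[0,0,-35.9,0,0,0.03,0.085],[0,0,-35.9,0,0,0.03,0.085],[0,0,-35.9,0,0,0.03,0.085]]'; python3 -c "
from plan import *
rel((.626,.1275,.226),(180,0,255.9))
c=manip.calibration('wrist');im=manip.camera('wrist')
print(proj(c,[(.626,.1275,.258),(.6345,.1614,.258),(.6175,.0936,.258)]))
cv2.imwrite('pics/w1.png',im[:,:,::-1])"
```

```text
time: 2.55
ee_pos: [0.6268, 0.1246, 0.3589]
tcp_rot: [180.0, -0.0, -140.0]
ft_force: [0.5, -0.1, -0.5]
grip_width: 0.085
grasp_force: 0.0
time: 3.25
ee_pos: [0.6269, 0.1246, 0.3293]
tcp_rot: [-180.0, -0.0, -104.6]
ft_force: [-0.3, -1.0, -0.5]
grip_width: 0.0848
grasp_force: 0.0
t 3.25 q [  3.7  24.2  29.3  95.1  -0.  -71.6] pos [0.6269 0.1246 0.3293] eul [-180.    -0.  -104.6]
 rv [-0.   -0.   -0.55]  d [-0.0026  0.0016  0.1033] n 2.1
[[254.1492678  209.41801205]
 [254.47191797 249.52877689]
 [253.79771553 165.80183427]]
```

View pics/w1.png

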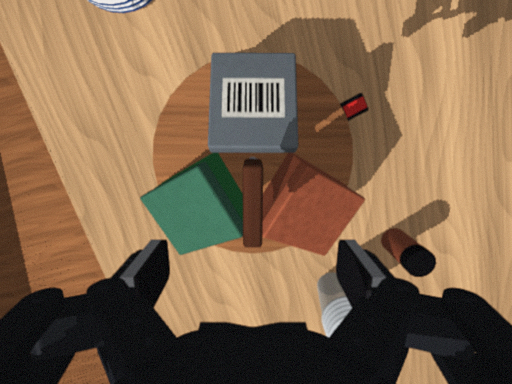

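The wrist view shows the bar lined up between the fingers, from (253,160) to (253,247), with its centre about 4 px from where I predicted. The label is at (253,98). I'll descend and grip.

```bash
python3 nudge.py '[[0,0,-0.5,-0.002,0.001,0.04,0.085],[0,0,-0.5,-0.002,0.001,0.08,0.085],[0,0,-0.5,-0.002,0.001,0.103,0.085],[0,0,-0.5,-0.002,0.001,0.103,0.0],[0,0,-0.5,-0.002,0.001,0.103,0.0],[0,0,-0.5,-0.002,0.001,0.103,0.0],[0,0,-0.5,-0.002,0.001,0.103,0.0],[0,0,-0.5,-0.002,0.001,0.103,0.0],[0,0,-0.5,-0.002,0.001,0.103,0.0],[0,0,-0.5,-0.002,0.001,0.103,0.0]]' 25; python3 -c "
from plan import *
rel((.626,.1275,.226),(180,0,180+phi))"
```

```text
time: 4.3
ee_pos: [0.6276, 0.1267, 0.2277]
tcp_rot: [-179.8, 0.1, -104.0]
ft_force: [5.2, -0.2, 5.2]
grip_width: 0.0161
grasp_force: 25.4
t 4.3 q [  3.9  23.8  14.   80.   -0.  -72.1] pos [0.6276 0.1267 0.2277] eul [-1.798e+02  1.000e-01 -1.040e+02]
 rv [-0.16  0.17 62.34]  d [-0.0004  0.0018  0.0017] n 7.3
```

```bash
python3 nudge.py '[[0,0,5,0,0,0,0],[0,0,11,0,0,0,0],[0,0,17,0,0,0,0],[0,0,23,0,0,0,0],[0,0,29,0,0,0,0],[0,0,35,0,0,0,0],[0,0,41,0,0,0,0],[0,0,47,0,0,0,0],[0,0,53,0,0,0,0],[0,0,58,0,0,0,0],[0,0,61,0,0,0,0],[0,0,62.2,0,0,0,0]]'; python3 nudge.py '[[0,0,0,0,0,0,0],[0,0,0,0,0,0,0],[0,0,0,0,0,0,0]]'; python3 -c "
from h import *
im=manip.camera('scene');cv2.imwrite('pics/s2.png',im[:,:,::-1])
im=manip.camera('wrist');cv2.imwrite('pics/w2.png',im[:,:,::-1])"
```

```text
time: 5.5
ee_pos: [0.6274, 0.127, 0.2277]
tcp_rot: [-180.0, 0.2, -166.3]
ft_force: [4.3, 1.7, 5.7]
grip_width: 0.0156
grasp_force: 25.4
time: 5.8
ee_pos: [0.6274, 0.127, 0.2277]
tcp_rot: [-180.0, 0.2, -166.2]
ft_force: [5.2, 0.6, 5.8]
grip_width: 0.0159
grasp_force: 25.3
```

View pics/w2.png

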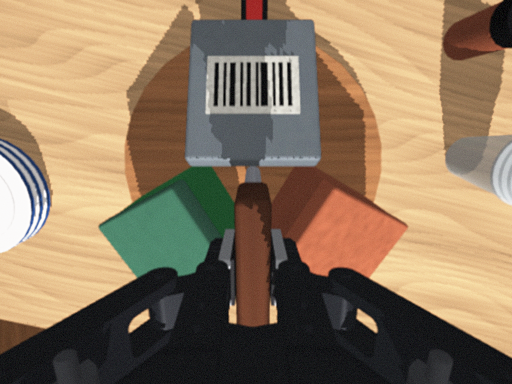

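The mark (254,8), label (253,86) and post are in line, so the bin stands over the mark. Next I release and go above the pad.

```bash
python3 nudge.py '[[0,0,0,0,0,0,0.085],[0,0,0,0,0,0,0.085],[0,0,0,0,0,0,0.085],[0,0,0,0,0,0,0.085],[0,0,0,0,0,0,0.085],[0,0,0,0,0,0,0.085],[0,0,0,0,0,-0.03,0.085],[0,0,0,0,0,-0.07,0.085],[0,0,0,0,0,-0.11,0.085],[0,0,0,0,0,-0.11,0.085]]'; python3 -c "
from plan import *
rel((.40,-.358,.25),(180,0,180))
c=manip.calibration('wrist');im=manip.camera('wrist');cv2.imwrite('pics/w3.png',im[:,:,::-1])
hsv=cv2.cvtColor(im,cv2.COLOR_RGB2HSV);h,s,v=[hsv[...,i].astype(int) for i in range(3)]
b=blobs((((h<6)|(h>174))&(s>190)&(v>90)).astype(np.uint8),(0,0,512,384));print([(a,p,plane(c,[p],.01)[0]) for a,p,_ in b[:3]])
b=blobs(cv2.morphologyEx(((s<50)&(v>140)).astype(np.uint8),cv2.MORPH_CLOSE,np.ones((7,7))),(0,0,512,384),50);print([(a,p,plane(c,[p],.154)[0]) for a,p,_ in b[:4]])
"
```

```text
time: 6.9
ee_pos: [0.6273, 0.1268, 0.342]
tcp_rot: [-179.9, 0.5, -166.2]
ft_force: [0.6, -0.9, -0.9]
grip_width: 0.085
grasp_force: 0.0
t 6.9 q [ 3.9 24.2 31.1 96.5  0.  -9.9] pos [0.6273 0.1268 0.342 ] eul [-179.9    0.5 -166.2]
 rv [-0.02  0.49 13.84]  d [ 0.3374 -0.4163  0.0898] n 10.9
[(251, array([253.7,  37. ]), array([0.45178041, 0.0840974 , 0.01      ]))]
[(6736, array([ 42.2, 176.6]), array([ 0.69020608, -0.11795133,  0.154     ])), (4535, array([470.2, 156.3]), array([0.54482014, 0.36803778, 0.154     ])), (1169, array([267.3,  94.3]), array([0.53605588, 0.12014211, 0.154     ])), (498, array([230.1,  95.4]), array([0.54698839, 0.08065664, 0.154     ]))]
```

```bash
python3 nudge.py '[[0,0.5,13.8,0.337,-0.416,0.02,0.085],[0,0.5,13.8,0.337,-0.416,0.04,0.085],[0,0.5,13.8,0.337,-0.416,0.09,0.085],[0,0.5,13.8,0.337,-0.416,0.09,0.085],[0,0.5,13.8,0.337,-0.416,0.09,0.085],[0,0.5,13.8,0.337,-0.416,0.09,0.085],[0,0.5,13.8,0.337,-0.416,0.09,0.085],[0,0.5,13.8,0.337,-0.416,0.09,0.085],[0,0.5,13.8,0.337,-0.416,0.09,0.085],[0,0.5,13.8,0.337,-0.416,0.09,0.085],[0,0.5,13.8,0.337,-0.416,0.09,0.085],[0,0.5,13.8,0.337,-0.416,0.09,0.085]]'; python3 nudge.py '[[0,0,0,0,0,0,0.085],[0,0,0,0,0,0,0.085],[0,0,0,0,0,0,0.085]]';python3 -c "
from plan import *
rel((.40,-.358,.25),(180,0,180))
c=manip.calibration('wrist');im=manip.camera('wrist');cv2.imwrite('pics/w4.png',im[:,:,::-1])"
```

```text
time: 8.15
ee_pos: [0.3958, -0.3612, 0.2434]
tcp_rot: [179.9, -0.7, 179.7]
ft_force: [-0.3, 0.5, -0.2]
grip_width: 0.085
grasp_force: 0.0
time: 8.45
ee_pos: [0.3992, -0.3567, 0.2464]
tcp_rot: [-179.9, -0.5, -179.9]
ft_force: [-0.3, 0.2, -0.0]
grip_width: 0.0849
grasp_force: 0.0
t 8.45 q [-50.5  13.4   1.4  78.3  -0.4 -50.7] pos [ 0.3992 -0.3567  0.2464] eul [-179.9   -0.5 -179.9]
 rv [-0.06 -0.48  0.14]  d [-0.0008 -0.0013 -0.0036] n 0.1
```

View pics/w4.png

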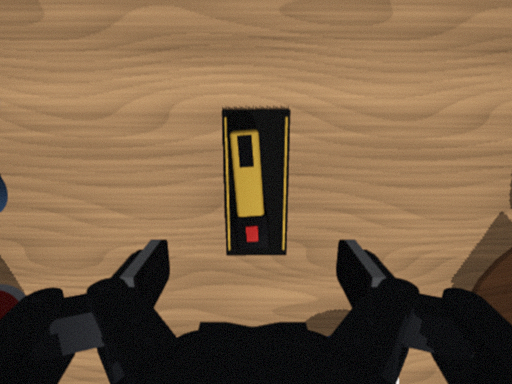

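The wrist view shows the pad upright from (222,108) to (289,255). The yellow handle runs from (244,130) to (251,216), the red button (nose end) is at (252,234), and the scanner is turned a few degrees.

```bash
cat > m4.py <<'E'
from plan import *
import sys
c=manip.calibration('wrist');im=manip.camera('wrist')
cv2.imwrite(sys.argv[1],im[:,:,::-1])
hsv=cv2.cvtColor(im,cv2.COLOR_RGB2HSV);h,s,v=[hsv[...,i].astype(int) for i in range(3)]
roi=(200,90,310,268)
yel=((h>18)&(h<36)&(s>170)&(v>110)).astype(np.uint8)
red=(((h<6)|(h>174))&(s>190)&(v>90)).astype(np.uint8)
black=(v<60).astype(np.uint8)
y=cv2.morphologyEx(yel,cv2.MORPH_OPEN,np.ones((5,5)))
b=blobs(y,roi,50)[0]; ct=max(cv2.findContours(b[2].astype(np.uint8),0,2)[0],key=cv2.contourArea).reshape(-1,2)
w=plane(c,ct,.033)[:,:2];print("handle",cv2.minAreaRect((w*1000).astype(np.float32)))
b=blobs(red,roi,20)[0];print("button",plane(c,[b[1]],.035))
m=cv2.morphologyEx(((black|yel|red)),cv2.MORPH_CLOSE,np.ones((3,3)))
b=blobs(m,roi,50)[0];ct=max(cv2.findContours(b[2].astype(np.uint8),0,2)[0],key=cv2.contourArea).reshape(-1,2)
w=plane(c,ct,.005)[:,:2];print("pad",cv2.minAreaRect((w*1000).astype(np.float32)))
E
python3 m4.py pics/w4b.png
```

```text
handle ((409.8484802246094, -370.7059326171875), (56.06296920776367, 20.856149673461914), 4.324018478393555)
button [[ 0.48094214 -0.35856781  0.035     ]]
pad ((423.3995361328125, -353.2341003417969), (207.31253051757812, 88.49126434326172), 0.5073668956756592)
```

```bash
sed -i 's/h>18)&(h<36)&(s>170)&(v>110)/h>18)\&(h<36)\&(s>150)\&(v>90)/; s/^y=.*/y=yel/; s/w=plane(c,ct,.033)/w=plane(c,cv2.convexHull(ct.astype(np.int32)).reshape(-1,2),.033)/' m4.py; python3 m4.py pics/w4c.png; python3 -c "
import cv2
im=cv2.imread('pics/w4c.png')[170,220:295];print(cv2.cvtColor(im[None],cv2.COLOR_BGR2HSV)[0].tolist())"
```

```text
handle ((401.71600341796875, -364.3457946777344), (110.9846420288086, 35.09866714477539), 4.479234218597412)
button [[ 0.48096277 -0.35855011  0.035     ]]
pad ((423.4088134765625, -353.1937255859375), (207.287841796875, 88.68323516845703), 0.478613018989563)
[[14, 112, 168], [15, 110, 171], [15, 113, 153], [12, 113, 90], [160, 64, 12], [17, 159, 61], [21, 176, 154], [22, 174, 179], [21, 179, 104], [21, 123, 27], [120, 128, 10], [111, 105, 17], [24, 64, 20], [22, 189, 70], [21, 174, 148], [21, 175, 173], [21, 178, 186], [22, 175, 188], [22, 175, 187], [21, 178, 189], [22, 175, 189], [22, 176, 191], [22, 171, 192], [21, 174, 193], [21, 177, 189], [22, 175, 187], [22, 170, 195], [22, 174, 193], [21, 172, 193], [21, 177, 192], [22, 174, 190], [21, 174, 191], [22, 174, 190], [22, 169, 196], [22, 170, 193], [22, 170, 192], [22, 177, 190], [22, 170, 193], [22, 172, 191], [22, 175, 185], [21, 178, 162], [21, 173, 81], [40, 45, 17], [126, 55, 23], [110, 43, 18], [135, 26, 20], [15, 26, 20], [60, 38, 20], [90, 13, 19], [60, 30, 17], [120, 13, 19], [165, 23, 22], [158, 51, 20], [30, 20, 26], [45, 90, 17], [23, 44, 23], [0, 23, 22], [110, 29, 26], [45, 54, 19], [120, 21, 24], [0, 0, 14], [160, 35, 22], [0, 0, 13], [20, 128, 40], [22, 171, 116], [21, 179, 181], [21, 177, 147], [23, 137, 52], [10, 92, 61], [15, 119, 142], [16, 116, 158], [15, 118, 154], [14, 112, 157], [15, 117, 152], [15, 114, 154]]
```

```bash
python3 -c "
from plan import *
rel((.4316,-.362,.006),(180,0,-175.5))"
```

```text
t 8.6 q [-50.5  13.4   1.5  78.3  -0.4 -50.7] pos [ 0.3992 -0.3569  0.2466] eul [-179.9   -0.5 -179.9]
 rv [-0.06 -0.48 -4.37]  d [-0.0344 -0.0048  0.2403] n 4.9
```

```bash
python3 nudge.py '[[0,-0.5,-4.4,-0.034,-0.005,0.02,0.085],[0,-0.5,-4.4,-0.034,-0.005,0.06,0.085],[0,-0.5,-4.4,-0.034,-0.005,0.1,0.085],[0,-0.5,-4.4,-0.034,-0.005,0.14,0.085],[0,-0.5,-4.4,-0.034,-0.005,0.17,0.085],[0,-0.5,-4.4,-0.034,-0.005,0.19,0.085],[0,-0.5,-4.4,-0.034,-0.005,0.2,0.085],[0,-0.5,-4.4,-0.034,-0.005,0.2,0.085],[0,-0.5,-4.4,-0.034,-0.005,0.2,0.085]]'; python3 -c "
from plan import *
rel((.4316,-.362,.006),(180,0,-175.5))"
```

```text
time: 9.5
ee_pos: [0.4315, -0.3632, 0.047]
tcp_rot: [-179.9, 0.0, -175.5]
ft_force: [0.3, 0.2, -0.1]
grip_width: 0.0852
grasp_force: 0.0
t 9.5 q [-48.6  22.7 -15.5  51.7  -0.  -53.1] pos [ 0.4315 -0.3632  0.047 ] eul [-179.9    0.  -175.5]
 rv [-0.1   0.04 -0.04]  d [-0.0002  0.0013  0.041 ] n 0.8
```

```bash
python3 nudge.py '[[0,0,0,0,0.001,0.02,0.085],[0,0,0,0,0.001,0.035,0.085],[0,0,0,0,0.001,0.041,0.085],[0,0,0,0,0.001,0.041,0.06],[0,0,0,0,0.001,0.041,0.02],[0,0,0,0,0.001,0.041,0.02],[0,0,0,0,0.001,0.041,0.02],[0,0,0,0,0.001,0.041,0.02],[0,0,0,0,0.001,0.041,0.02]]' 40; python3 nudge.py '[[0,0,0,0,0,0,0.02],[0,0,0,0,0,0,0.02]]'
```

```text
time: 10.4
ee_pos: [0.4313, -0.3625, 0.006]
tcp_rot: [-179.9, 0.1, -175.6]
ft_force: [0.1, 0.7, 6.6]
grip_width: 0.0351
grasp_force: 41.0
time: 10.6
ee_pos: [0.4313, -0.3626, 0.006]
tcp_rot: [-179.9, 0.1, -175.6]
ft_force: [-0.6, 0.6, 6.7]
grip_width: 0.0354
grasp_force: 41.0
```

```bash
python3 nudge.py '[[0,0,0,0,0,-0.01,0.02],[0,0,0,0,0,-0.03,0.02],[0,0,0,0,0,-0.06,0.02],[0,0,0,0,0,-0.1,0.02],[0,0,0,0,0,-0.14,0.02],[0,0,0,0,0,-0.18,0.02],[0,0,0,0,0,-0.22,0.02],[0,0,0,0,0,-0.25,0.02],[0,0,0,0,0,-0.27,0.02],[0,0,0,0,0,-0.27,0.02]]'
cat > scan.py <<'E'
from plan import *
L=np.array([.5395,.1065,.154]);f=np.radians(13.8);t=np.radians(27)
u=np.array([np.cos(f),np.sin(f),0]);x=u*np.cos(t)+[0,0,np.sin(t)];z=-u*np.sin(t)+[0,0,np.cos(t)];y=np.cross(z,x)
Rs=np.c_[x,y,z];Rt=np.c_[-x,y,-z];G=np.array([.005,0,.001])
eul=R.from_matrix(Rt).as_euler('xyz',degrees=True)
def tgt(off): return L+off*z+Rs@(G-[.055,0,-.06])
def check():
    s=manip.state();T=rot(s['tcp_rot']);S=np.c_[-T[:,0],T[:,1],-T[:,2]]
    print("focus err",S.T@(s['ee_pos']+S@([.055,0,-.06]-G)-L),"ang",np.degrees(np.arccos(S[:,2]@z)))
if __name__=="__main__":
    print("target",tgt(0),eul)
    rel(tgt(.08),eul);rel(tgt(0),eul);check()
E
python3 scan.py; python3 -c "
from h import *
for n in ('side','scene'): cv2.imwrite(f'pics/{n}5.png',manip.camera(n)[:,:,::-1])"
```

```text
time: 11.6
ee_pos: [0.4313, -0.3623, 0.2783]
tcp_rot: [-179.7, 0.2, -175.6]
ft_force: [-0.2, 0.6, -1.4]
grip_width: 0.0354
grasp_force: 40.3
target [0.46934162 0.08926745 0.18565187] [-180.    27.  -166.2]
t 11.6 q [-48.6  15.4   8.9  83.1  -0.  -53. ] pos [ 0.4313 -0.3623  0.2783] eul [-179.7    0.2 -175.6]
 rv [ -2.49 -26.79  -9.11]  d [-0.037   0.4414  0.0194] n 8.9
t 11.6 q [-48.6  15.4   8.9  83.1  -0.  -53. ] pos [ 0.4313 -0.3623  0.2783] eul [-179.7    0.2 -175.6]
 rv [ -2.49 -26.79  -9.11]  d [-0.0727  0.4477  0.0907] n 9.2
focus err [-0.09384413 -0.45954578  0.06154667] ang 26.871412839838104
```

```bash
python3 nudge.py '[[0,0,0,0,0.03,0,0.02],[-0.5,-6,-2,-0.01,0.07,0,0.02],[-1.2,-13,-4,-0.02,0.11,0.02,0.02],[-2,-20,-7,-0.03,0.16,0.02,0.02],[-2.5,-26.8,-9.1,-0.037,0.2,0.02,0.02],[-2.5,-26.8,-9.1,-0.037,0.24,0.02,0.02],[-2.5,-26.8,-9.1,-0.037,0.29,0.02,0.02],[-2.5,-26.8,-9.1,-0.037,0.34,0.02,0.02],[-2.5,-26.8,-9.1,-0.037,0.38,0.02,0.02],[-2.5,-26.8,-9.1,-0.037,0.41,0.02,0.02],[-2.5,-26.8,-9.1,-0.037,0.43,0.02,0.02],[-2.5,-26.8,-9.1,-0.037,0.441,0.02,0.02]]'; python3 nudge.py '[[0,0,0,0,0,0,0.02],[0,0,0,0,0,0,0.02]]'; python3 scan.py; python3 -c "
from h import *
cv2.imwrite('pics/w6.png',manip.camera('wrist')[:,:,::-1])"
```

```text
time: 12.9
ee_pos: [0.432, 0.0826, 0.2529]
tcp_rot: [179.6, 26.7, -166.3]
ft_force: [-0.7, 0.5, -1.4]
grip_width: 0.0352
grasp_force: 40.4
time: 13.1
ee_pos: [0.4329, 0.0808, 0.2534]
tcp_rot: [179.7, 26.8, -166.3]
ft_force: [1.0, 0.2, -1.3]
grip_width: 0.0352
grasp_force: 40.4
target [0.46934162 0.08926745 0.18565187] [-180.    27.  -166.2]
t 13.1 q [ -6.8 -13.5 -30.4  48.    9.4 -18.5] pos [0.4329 0.0808 0.2534] eul [ 179.7   26.8 -166.3]
 rv [ 0.29 -0.23 -0.1 ]  d [-0.0025 -0.0005 -0.0027] n 0.1
t 13.1 q [ -6.8 -13.5 -30.4  48.    9.4 -18.5] pos [0.4329 0.0808 0.2534] eul [ 179.7   26.8 -166.3]
 rv [ 0.29 -0.23 -0.1 ]  d [-0.0028 -0.0009  0.0773] n 1.5
focus err [-0.00307182  0.00108783  0.07713538] ang 0.36873689896131107
```

View pics/w6.png

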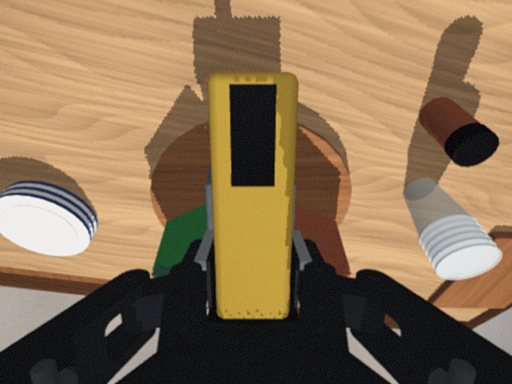

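The scanner is held straight in the fingers, handle tail at about (253,75), with the label hidden under its head as expected. Now the final approach.

```bash
python3 nudge.py '[[0.3,-0.2,0,-0.003,-0.001,0.015,0.02],[0.3,-0.2,0,-0.003,-0.001,0.035,0.02],[0.3,-0.2,0,-0.003,-0.001,0.055,0.02],[0.3,-0.2,0,-0.003,-0.001,0.068,0.02],[0.3,-0.2,0,-0.003,-0.001,0.075,0.02],[0.3,-0.2,0,-0.003,-0.001,0.077,0.02],[0.3,-0.2,0,-0.003,-0.001,0.077,0.02],[0.3,-0.2,0,-0.003,-0.001,0.077,0.02]]'; python3 scan.py; python3 -c "
from scan import *
s=manip.state();T=rot(s['tcp_rot']);S=np.c_[-T[:,0],T[:,1],-T[:,2]];O=s['ee_pos']-S@G
print(proj(manip.calibration('wrist'),[O+S@[-.08,.018,.028],O+S@[-.08,-.018,.028],O+S@[.03,.018,.028],O+S@[.03,-.018,.028]]))
for n in('side','scene'):
  im=manip.camera(n);cv2.imwrite(f'pics/{n}7.png',im[:,:,::-1]);c=manip.calibration(n)
  print(n,proj(c,[A.tolist()+[.258],L,O+S@[-.08,0,.028],O+S@[.055,0,.03],(.4518,.0843,.01)]).round(1).tolist())
a=cv2.imread('pics/scene7.png')[130:250,210:330];b=cv2.imread('pics/side7.png')[140:260,200:320]
cv2.imwrite('pics/crop7.png',np.hstack([cv2.resize(q,(400,400),interpolation=0) for q in(a,b)]))"
```

```text
time: 13.95
ee_pos: [0.4703, 0.0887, 0.1879]
tcp_rot: [-180.0, 27.1, -166.4]
ft_force: [0.4, -0.6, -1.0]
grip_width: 0.0353
grasp_force: 40.4
target [0.46934162 0.08926745 0.18565187] [-180.    27.  -166.2]
t 13.95 q [ -4.5  -7.3 -36.   35.3   8.1 -16.3] pos [0.4703 0.0887 0.1879] eul [-180.    27.1 -166.4]
 rv [-0.09  0.12 -0.15]  d [ 0.0016  0.0007 -0.0783] n 1.6
t 13.95 q [ -4.5  -7.3 -36.   35.3   8.1 -16.3] pos [0.4703 0.0887 0.1879] eul [-180.    27.1 -166.4]
 rv [-0.09  0.12 -0.15]  d [0.0018 0.0008 0.0017] n 0.1
focus err [ 0.00190023 -0.00099487  0.00176608] ang 0.149075719837408
[[301.40114607  71.41143408]
 [206.27842849  71.31261245]
 [290.60490576 317.56226211]
 [216.05106134 317.49430616]]
side [[225.1, 175.7], [249.7, 206.6], [291.6, 239.0], [260.2, 206.5], [271.4, 236.8]]
scene [[263.1, 199.2], [274.6, 180.7], [294.3, 130.1], [280.8, 157.3], [282.9, 170.1]]
```

View pics/crop7.png

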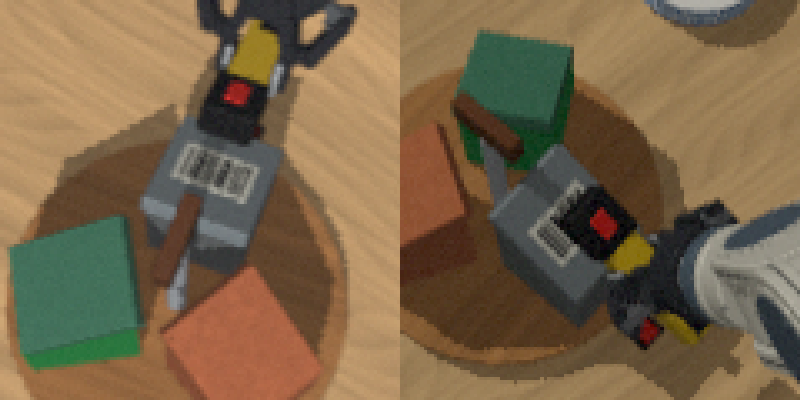

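The crop shows the label middle at scene (274.2,181.6) against a predicted (274.6,180.7), and the button at (280.8,157.9) against (280.8,157.3), so the aim is good. Holding.

```bash
Z='no'; python3 nudge.py '[[0,0,0,0.001,0.001,0.001,0.02],[0,0,0,0.001,0.001,0.001,0.02],[0,0,0,0.001,0.001,0.001,0.02],[0,0,0,0.001,0.001,0.001,0.02],[0,0,0,0.001,0.001,0.001,0.02],[0,0,0,0.001,0.001,0.001,0.02],[0,0,0,0.001,0.001,0.001,0.02],[0,0,0,0.001,0.001,0.001,0.02],[0,0,0,0.001,0.001,0.001,0.02],[0,0,0,0.001,0.001,0.001,0.02],[0,0,0,0.001,0.001,0.001,0.02],[0,0,0,0.001,0.001,0.001,0.02]]'; python3 nudge.py '[[0,0,0,0,0,0,0.02],[0,0,0,0,0,0,0.02],[0,0,0,0,0,0,0.02],[0,0,0,0,0,0,0.02],[0,0,0,0,0,0,0.02],[0,0,0,0,0,0,0.02],[0,0,0,0,0,0,0.02],[0,0,0,0,0,0,0.02],[0,0,0,0,0,0,0.02],[0,0,0,0,0,0,0.02],[0,0,0,0,0,0,0.02],[0,0,0,0,0,0,0.02]]'; python3 scan.py|tail -1; python3 -c "
from plan import *
rel((.429,-.353,.27),(180,0,180))"
```

```text
time: 15.25
ee_pos: [0.4695, 0.0899, 0.186]
tcp_rot: [180.0, 27.1, -166.4]
ft_force: [-0.4, -0.4, -1.2]
grip_width: 0.0358
grasp_force: 40.4
time: 16.45
ee_pos: [0.4695, 0.0899, 0.186]
tcp_rot: [180.0, 27.1, -166.4]
ft_force: [0.8, -0.6, -1.8]
grip_width: 0.0351
grasp_force: 40.4
focus err [0.00047806 0.00036062 0.00025046] ang 0.09988631680729525
t 16.45 q [ -4.3  -7.2 -36.3  35.    8.1 -16.1] pos [0.4695 0.0899 0.186 ] eul [ 180.    27.1 -166.4]
 rv [ 3.23 26.95 13.39]  d [ 0.0898 -0.4208 -0.1403] n 9.1
```

```bash
python3 nudge.py '[[0,0,0,0,0,-0.02,0.02],[0,0,0,0,0,-0.05,0.02],[0,0,0,0,0,-0.08,0.02],[0.8,6.7,3.3,0.02,-0.04,-0.1,0.02],[1.6,13.4,6.7,0.04,-0.09,-0.12,0.02],[2.4,20.1,10,0.06,-0.14,-0.14,0.02],[3.2,27,13.4,0.09,-0.19,-0.14,0.02],[3.2,27,13.4,0.09,-0.24,-0.14,0.02],[3.2,27,13.4,0.09,-0.29,-0.14,0.02],[3.2,27,13.4,0.09,-0.34,-0.14,0.02],[3.2,27,13.4,0.09,-0.39,-0.14,0.02],[3.2,27,13.4,0.09,-0.42,-0.14,0.02]]'; python3 nudge.py '[[0,0,0,0,0,0,0.02],[0,0,0,0,0,0,0.02],[0,0,0,0,0,0,0.02]]'; python3 -c "
from plan import *
rel((.4285,-.353,.0065),(180,0,180))
for n in('scene',):cv2.imwrite(f'pics/{n}8.png',manip.camera(n)[:,:,::-1])"
```

```text
time: 17.65
ee_pos: [0.429, -0.3545, 0.2695]
tcp_rot: [180.0, -0.0, 180.0]
ft_force: [1.1, 0.6, -0.7]
grip_width: 0.0351
grasp_force: 40.6
time: 17.95
ee_pos: [0.4286, -0.3515, 0.2696]
tcp_rot: [179.9, -0.1, -180.0]
ft_force: [0.6, 0.5, -1.5]
grip_width: 0.0354
grasp_force: 40.8
t 17.95 q [-48.   14.9   6.8  82.1  -0.  -48. ] pos [ 0.4286 -0.3515  0.2696] eul [ 1.799e+02 -1.000e-01 -1.800e+02]
 rv [ 0.05 -0.06  0.01]  d [-2.000e-04 -1.800e-03  2.631e-01] n 5.3
```

```bash
python3 nudge.py '[[0,0,0,0,-0.002,0.02,0.02],[0,0,0,0,-0.002,0.06,0.02],[0,0,0,0,-0.002,0.1,0.02],[0,0,0,0,-0.002,0.14,0.02],[0,0,0,0,-0.002,0.18,0.02],[0,0,0,0,-0.002,0.21,0.02],[0,0,0,0,-0.002,0.23,0.02],[0,0,0,0,-0.002,0.242,0.02],[0,0,0,0,-0.002,0.249,0.02],[0,0,0,0,-0.002,0.254,0.02],[0,0,0,0,-0.002,0.257,0.02],[0,0,0,0,-0.002,0.257,0.02]]'; python3 -c "
from plan import *
rel((.4285,-.353,.0065),(180,0,180))"
```

```text
time: 19.2
ee_pos: [0.4287, -0.3542, 0.013]
tcp_rot: [-180.0, -0.0, -180.0]
ft_force: [-0.5, 0.2, -0.8]
grip_width: 0.0356
grasp_force: 40.8
t 19.2 q [-48.2  24.2 -19.1  46.8  -0.  -48.2] pos [ 0.4287 -0.3542  0.013 ] eul [-180.   -0. -180.]
 rv [-0.   -0.03  0.01]  d [0.0002 0.0012 0.0065] n 0.1
```

```bash
python3 nudge.py '[[0,0,0,0,0,0.003,0.02],[0,0,0,0,0,0.005,0.02],[0,0,0,0,0,0.006,0.02],[0,0,0,0,0,0.0065,0.02],[0,0,0,0,0,0.0065,0.02],[0,0,0,0,0,0.0065,0.02]]'
```

```text
time: 19.8
ee_pos: [0.4286, -0.3541, 0.0062]
tcp_rot: [180.0, -0.0, -180.0]
ft_force: [-0.3, -1.0, -0.2]
grip_width: 0.035
grasp_force: 40.8
```

```bash
python3 nudge.py '[[0,0,0,0,0,0.0005,0.02],[0,0,0,0,0,0.001,0.02],[0,0,0,0,0,0.001,0.02]]'; python3 nudge.py '[[0,0,0,0,0,0,0.04],[0,0,0,0,0,0,0.045],[0,0,0,0,0,0,0.055],[0,0,0,0,0,0,0.085],[0,0,0,0,0,0,0.085],[0,0,0,0,0,0,0.085],[0,0,0,0,0,0,0.085],[0,0,0,0,0,-0.02,0.085],[0,0,0,0,0,-0.06,0.085],[0,0,0,0,0,-0.1,0.085],[0,0,0,0,0,-0.14,0.085]]';python3 nudge.py '[[0,0,0,0.02,0,-0.05,0.085],[0,0,0,0.03,0,-0.1,0.085],[0,0,0,0.03,0,-0.1,0.085],[0,0,0,0.03,0,-0.1,0.085]]'; python3 m4.py pics/w9.png; python3 -c "
from h import *
cv2.imwrite('pics/scene9.png',manip.camera('scene')[:,:,::-1])"
```

```text
time: 20.1
ee_pos: [0.4286, -0.3541, 0.006]
tcp_rot: [-180.0, -0.0, -180.0]
ft_force: [-2.8, 2.5, 9.2]
grip_width: 0.0353
grasp_force: 42.0
time: 21.2
ee_pos: [0.4284, -0.3539, 0.1466]
tcp_rot: [180.0, -0.1, -180.0]
ft_force: [0.3, -0.4, -0.3]
grip_width: 0.0851
grasp_force: 0.0
time: 21.6
ee_pos: [0.3989, -0.3547, 0.2466]
tcp_rot: [-179.9, 0.1, 180.0]
ft_force: [1.3, -0.2, -0.8]
grip_width: 0.0849
grasp_force: 0.0
handle ((398.5894775390625, -354.2854919433594), (34.97272491455078, 110.11163330078125), 89.34243774414062)
button [[ 0.47874339 -0.3545952   0.035     ]]
pad ((423.02105712890625, -353.3424377441406), (206.8225555419922, 88.31249237060547), 0.4353887736797333)
```

View pics/scene9.png

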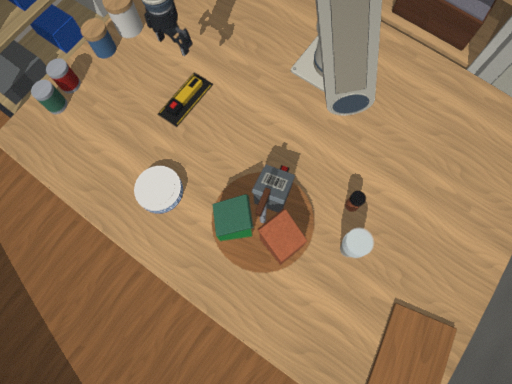

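View pics/w9.png

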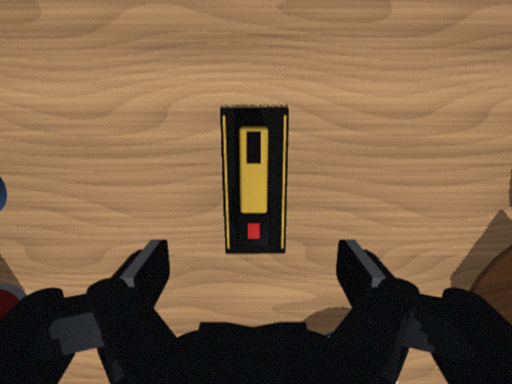

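The scanner lies centred and straight on the pad, handle from (253,127) to (254,213) in the wrist view. In the scene view the grey bin stands at the mark (273,183), and the cups, plates and jar are where they were. Handing in.

```bash
python3 -c "
from station import manip
print(manip.hand_in())"
```

```text
the job is handed in; nothing more can be done
None
```

I handed the job in at about 22 s: the labelled bin was over the red mark, the scanner was held on the label for about 2.4 s (about 1 mm and 0.1° off by my estimate), then laid flat within about 1 mm of the pad's centre, with cups, plates and jar undisturbed; no verdict was shown.

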